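# Set out the drilled specimen plate

## Task

Two thin steel specimen plates lie side by side in the two lanes of the low rack on the desk: using the fingertips only, push the plate with the round hole along its lane until about a third of its length sticks out over the rack's open end, and push the plain plate back along its lane until it is fully home against the stop bar at the other end. Only slide the plates: do not pick up or lift either of them, do not let them drop off the rack, and leave the other things on the desk and rack where they are.

Things in the scene. Friction and masses are not known exactly. Their poses are not given: they have to be found in the camera images.
- rack: fixed low white two-lane rack with black lanes, 330 x 130 mm, lane floor 50 mm above the desk. Origin: on the desk, under the middle of the lanes. +x runs along the lanes to the open end, y across, z up. Lanes (mm) from x=-125 (stop bar) to x=+125 (open end, no lip), centres y=+31 and y=-31, each 56 wide, parted and edged by ribs 6 wide and 5 high
- open_end (a point): point on the rack's top edge at the open end, midway between the lanes (rack x=+125, y=0, z=50)
- stop (a point): point at the foot of the lane-side face of the stop bar, midway between the lanes (rack x=-125, y=0, z=50). The bar is 12 thick, 12 high and crosses both lanes; behind it the top goes on to x=-205 as a shelf that carries a small weight
- holed_plate: flat bright steel plate 120 long (its x) x 50 wide (y) x 6 thick (mm), about 0.28 kg; lies flat in one of the rack's two lanes (either one), its x along the rack's x to within 0.05 rad; origin: centre of the underside. It has a 24 mm round through hole, centred 30 from its middle towards the open end. At the start its rear end is 60 to 100 from the stop bar
- holed_plate_front (a point): middle of the end face of the plate with the hole that looks to the rack's open end (plate x=+60, half-way up)
- plain_plate: flat bright steel plate 120 long (its x) x 50 wide (y) x 6 thick (mm), about 0.28 kg; lies flat in one of the rack's two lanes (either one), its x along the rack's x to within 0.05 rad; origin: centre of the underside. No hole. At the start its rear end is 60 to 100 from the stop bar
- plain_plate_front (a point): middle of the plain plate's end face that looks to the rack's open end (plate x=+60, half-way up)
- plain_plate_rear (a point): middle of the plain plate's end face that looks to the stop bar (plate x=-60, half-way up)
- holed_plate_rear (a point): middle of the end face of the plate with the hole that looks to the stop bar (plate x=-60, half-way up)
- weight: brass knobbed weight, 26 diameter, 34 high, 0.1 kg, loose on the rack's rear shelf behind the stop bar; origin: centre of its underside; leave alone
- mug: white mug, 80 diameter, 90 high, on the desk on the rack's far side; origin: centre of its underside; leave alone
- mouse: black computer mouse 105 x 62 x 34 high, on the desk beyond the rack's open end; origin: centre of its underside; leave alone
- screwdriver: screwdriver 180 long lying on the desk on the robot's side of the rack, along it; origin: below its middle; leave alone
- ring_gauge: dark steel ring, 52 outside diameter, 14 high, lying on the desk on the rack's far side; origin: centre of its underside; leave alone
- jar: small closed jar, 64 diameter, 75 high, on the desk behind the rack's stop end; origin: centre of its underside; leave alone
Mind the look-alikes: they are no part of the job. Leave any yellow look-alike of the holed_plate alone.

How it is judged (in metres and radians):
At the end, for the whole second after the job is handed in: The plate with the hole lies flat in its lane with 28 to 52 mm of its 120 mm length sticking out past the open end; the plain plate lies flat in its lane with its rear end within 5 mm of the stop bar; both at rest (x of holed_plate_front in the frame of rack between 0.153 and 0.177 m and x of plain_plate_rear in the frame of rack below -0.12 m and angle between each of holed_plate, plain_plate's own z axis and vertical below 0.05 rad and z of holed_plate in the frame of rack between 0.046 and 0.054 m and y of holed_plate in the frame of rack between -0.04 and 0.04 m and linear speed of each of holed_plate, plain_plate below 0.01 m/s and z of plain_plate in the frame of rack between 0.046 and 0.054 m and y of plain_plate in the frame of rack between -0.04 and 0.04 m); the robot touches nothing.
It fails at once if the plate with the hole is lifted more than 10 mm off the lane (z of holed_plate in the frame of rack above 0.06 m).
It fails at once if the plate with the hole falls off the rack (z of holed_plate in the frame of rack below 0.03 m).
It fails at once if the plain plate is lifted more than 10 mm off the lane (z of plain_plate in the frame of rack above 0.06 m).
It fails at once if the plain plate falls off the rack (z of plain_plate in the frame of rack below 0.03 m).
It fails at once if one of the other things (weight, mug, mouse, screwdriver, ring gauge, jar) is shifted by more than 25 mm (distance of any of weight, mug, mouse, screwdriver, ring_gauge, jar from where it was at the start of the episode above 0.025 m).
It also fails if it takes over 48 s, if anything falls off the work surface, if the arm or the gripper's body presses on something with over 40 N, if the wrist force passes 120 N, or if a joint passes its speed limit or range.

## Robot

A 6-joint arm with a two-finger parallel gripper is mounted at the origin on the work surface. World frame = base frame: x ahead of the robot, y to its left, z up, the work surface at z = 0. Lengths are in m, angles in degrees, forces in N, time in s.
With the tool pointing down it reaches from about 0.325 to 0.9 m from the base axis. Payload 3.5 kg.
Tool frame: the origin (TCP) lies midway between the tips of the shut fingers; the grasp point (between the pads) lies 19 mm behind it (hold_point_z is the distance from the TCP to the grasp point, in m); z points along the fingers, y is the direction in which the jaws open and shut (so a half turn about z gives the same grasp; the last joint's range is limited). The gripper opens to 85 mm and grips with 20 to 120 N. Pads are 22 mm wide; open, the fingers measure 114 mm over their backs; the gripper's body (76 mm by 85 mm) begins 54 mm behind the grasp point. The pads swing forward as they close: fully open they stand 13 mm farther back than shut.
Start: joints at [67.414, 15.837, -1.513, 72.651, 0, 84.076], TCP at [0.179, 0.599, 0.231] pointing down, gripper open.
Joint ranges: [-178.77, 178.77], [-48.84, 107.48], [-61.69, 71.31], [-111.58, 123.2], [-90, 87.43], [-180, 180]. Speed limits (degrees/s): [147.25, 147.25, 180, 180, 180, 180].

## Interface

Orientations are given as a 3x3 rotation matrix whose columns are the frame's x, y, z axes.
In Python, from station import sense, grab_frame, get_calibration, sign_off, hold_point_z gives the robot as it stands. The module is installed in compiled form; this text tells all that it offers.
- The arm moves only by the tool apply_moves, never from a script. Its argument "increments" is a list that holds one entry, the list of rows, each a list of 7 numbers: the shift along the tool's x, y, z in m, then the turn, a rotation vector about the tool's x, y, z in degrees, then the opening, from -1 (shut) to 1 (fully open). A call has 1 to 20 rows; each row is the pose to reach, as a shift and turn from the pose measured when the call began, along the tool's axes at that moment; what a row does not reach only later rows make up. A row lasts 1/8 s, in which the tool goes at most 62.5 mm and 10.7 degrees, less where a joint would pass 70% of its speed; a pose out of reach is approached as far as the arm can. A call with a gripper value outside its range is refused whole. The fingers move at their own pace and stop on an object; the grip force is fixed at half the most. Time passes only in rows, so rows that repeat a pose let the fingers close. It gives the time, the measured TCP pose, the force and the opening at its end, in the units of the state.
- sense(): the state, without advancing time (a new reading comes with each control period).
- grab_frame(name): name is "scene" or "side" or "wrist"; returns (picture, depth): 400x640x3 uint8, red, green, blue; 400x640 float32, m along the optical axis (not along the pixel's ray), 0 where there is no reading.
- get_calibration(name): a dict with "fx", "fy", "cx", "cy" (pixels), "k1" (the pictures are not rectified: a ray, as slopes to the right and down, at radius r is drawn at 1 + k1 r^2 times it, then the intrinsics apply), "eye" and "rotation" of the camera in the world; the wrist camera has in their place "mount" (4x4, takes a point from camera to tool coordinates, whose origin is the TCP and whose axes are the flange's). Camera axes: x right, y down, z forward; pixel columns grow to the right and rows downward; lengths in m; the calibration is good to about 2 mm. A picture is of the moment at which its call begins: read the wrist's pose just before it. get_calibration takes no time and is no camera call.
- sign_off(): hands the job in, once; it reports no verdict.
The state is a dict: "time_s": time; "joint_pos": joint angles; "qvel": joint speeds; "joint_torque": joint torques, N m; "position": TCP position; "ee_rot": TCP orientation; "force": force on the tool from outside, world axes, zero at the start; "moment": the same for the moment, N m; "grip_width": opening from 0.0 (shut) to 1.0 (fully open).
Only numpy, scipy, OpenCV 4.12 (cv2) and the standard library are available. Lean on these libraries where they do the work, as an engineer would, in place of code of your own. Each camera call takes 0.05 s, during which the arm holds its last target. There are 200 camera calls.

## Working session

There is one attempt and no reset: what is moved stays moved. The work goes in short steps, Python scripts to look and compute and a tool call to move; the robot and the scene stay as the last step left them, time stands still between calls to the robot, and variables do not carry over. Pictures are saved under pics/ and viewed, about 8 in all and at most 12, crops included, and the job is handed in when it is done.

Besides the shell and the picture viewer there is one more tool, called by a JSON object that holds its "api" and its "payload", one argument or row to a line. apply_moves: Moves the arm, as the interface text tells. Its arguments: {"type":"object","properties":{"increments":{"type":"array"}},"required":["increments"]}

```bash
mkdir -p pics; cat > h.py <<'E'
import numpy as np, cv2
from station import *
def save(n,f,crop=None,s=1):
    im,d=grab_frame(n)
    np.save('pics/%s.npy'%f,d); cv2.imwrite('pics/%s_full.png'%f,im[...,::-1])
    if crop: im=im[crop[1]:crop[3],crop[0]:crop[2]]
    im=cv2.resize(im,None,fx=s,fy=s,interpolation=cv2.INTER_CUBIC)
    cv2.imwrite('pics/%s.png'%f,im[...,::-1]); return d
def ray(c,u,v):
    K=np.array([[c['fx'],0,c['cx']],[0,c['fy'],c['cy']],[0,0,1.]])
    p=cv2.undistortPoints(np.array([[[u,v]]],float),K,np.array([c['k1'],0,0,0,0]))[0,0]
    return np.array([p[0],p[1],1.])
def pose(n,st=None):
    c=get_calibration(n)
    if n=='wrist':
        st=st or sense(); M=np.array(c['mount']); R=np.array(st['ee_rot'])
        return c,R@M[:3,3]+np.array(st['position']),R@M[:3,:3]
    return c,np.array(c['eye']),np.array(c['rotation'])
def atz(n,uv,z,st=None):
    c,e,R=pose(n,st); out=[]
    for u,v in uv:
        r=R@ray(c,u,v); out.append(e+r*(z-e[2])/r[2])
    return np.array(out)
E
python3 - <<'E'
from h import *
for n in ['scene','side']:
    save(n,n+'0'); c=get_calibration(n); print(n,c)
print(sense()); print(get_calibration('wrist'))
E
```

```text
scene {'fx': 389.6537089810533, 'fy': 389.6537089810533, 'cx': 323.80451660376264, 'cy': 191.13880814589555, 'k1': 0.014187802780533674, 'eye': array([ 0.83292583, -0.50238297,  0.72553333]), 'rotation': array([[ 0.86841199,  0.35945407, -0.34154558],
       [ 0.49583298, -0.63397979,  0.59348065],
       [-0.00320397, -0.68473528, -0.72878484]])}
side {'fx': 488.1608675329793, 'fy': 488.1608675329793, 'cx': 321.58489388787393, 'cy': 203.58611925272177, 'k1': -0.02171450031187722, 'eye': array([ 0.25778355, -0.72252313,  0.9302179 ]), 'rotation': array([[ 0.94958651, -0.21921202,  0.22412394],
       [-0.31299372, -0.70371224,  0.63782757],
       [ 0.01789928, -0.67582185, -0.73684764]])}
{'time_s': 0.1, 'joint_pos': array([ 6.74144787e+01,  1.58773632e+01, -1.59062663e+00,  7.26521742e+01,
        2.22937787e-04,  8.40748358e+01]), 'qvel': array([-0.02382082, -0.0881593 ,  0.17022448, -0.14555561,  0.0377135 ,
        0.04498085]), 'joint_torque': array([ 3.00202064e-04, -4.46710038e+01,  2.96127874e+01,  8.47381074e-03,
       -6.94885421e-05, -4.45260511e-06]), 'position': array(
[... 159 characters left out ...]
774e-03],
       [ 2.20368718e-04, -2.08565028e-03, -9.99997801e-01]]), 'force': array([ 0.7582661 , -0.44316186, -0.57062054]), 'moment': array([ 0.0394688 ,  0.03759423, -0.03812411]), 'grip_width': 0.9981647880022725}
{'fx': 283.318034387321, 'fy': 283.318034387321, 'cx': 315.79510781317333, 'cy': 202.6619873500224, 'k1': -0.006025039511168315, 'mount': array([[-1.23336681e-03, -9.49832590e-01, -3.12756341e-01,
         7.99773415e-02],
       [ 9.99999214e-01, -1.24138842e-03, -1.73472641e-04,
         4.02144090e-04],
       [-2.23482131e-04, -3.12756309e-01,  9.49833375e-01,
        -1.42253596e-01],
       [ 0.00000000e+00,  0.00000000e+00,  0.00000000e+00,
         1.00000000e+00]])}
```

View pics/scene0.png

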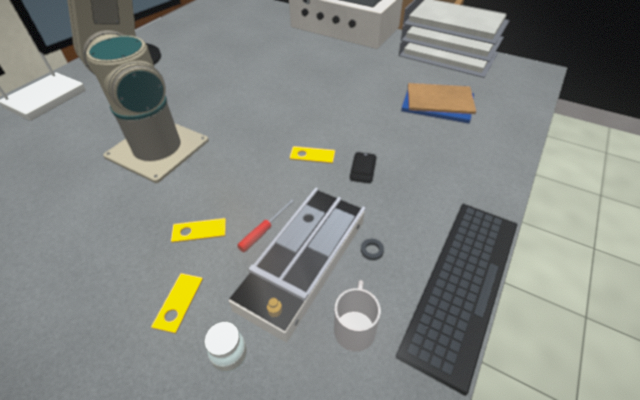

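View pics/side0.png

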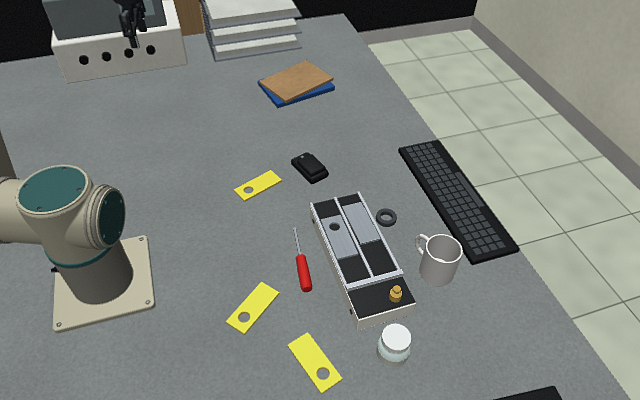

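The holed plate is in the robot-side lane (hole at scene 308,217), and the plain plate is in the far lane. The stop bar and weight are at the camera end. I'll enlarge the rack next.

```bash
python3 - <<'E'
import cv2
im=cv2.imread('pics/side0_full.png')[180:330,290:430]
cv2.imwrite('pics/sc.png',cv2.resize(im,None,fx=4,fy=4,interpolation=cv2.INTER_CUBIC))
E
```

```text
(no output)
```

View pics/sc.png

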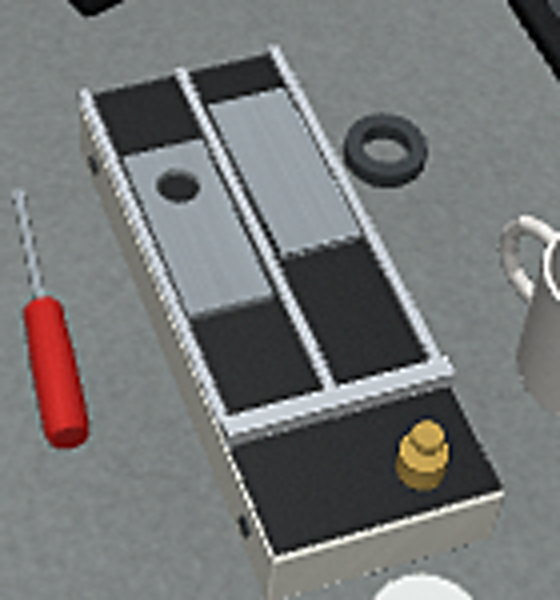

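```bash
cat >> h.py <<'E'
def fit(obj,img):
    obj,img=np.array(obj),np.array(img); mo,mi=obj.mean(0),img.mean(0)
    a=(obj-mo)@[1,1j]; b=(img-mi)@[1,1j]; t=np.angle((a.conj()*b).sum())
    R=np.array([[np.cos(t),-np.sin(t)],[np.sin(t),np.cos(t)]]); T=mi-R@mo
    return t,R,T,img-(obj@R.T+T)
E
python3 - <<'E'
from h import *
P=lambda l,z:atz('side',[(290+(u+.5)/4-.5,180+(v+.5)/4-.5) for u,v in l],z)[:,:2]
w=np.vstack([P([(85,92),(181,72),(276,48)],.055),P([(228,415),(445,360)],.062),P([(275,557),(502,492)],.05)])
o=np.array([(125,62),(125,0),(125,-62),(-125,65),(-125,-65),(-205,65),(-205,-65)])/1000
t,R,T,r=fit(o,w); print(np.degrees(t),T,'\n',np.round(r*1000,1))
loc=lambda p:np.round((p-T)@R*1000,1)
print('holed',loc(P([(122,157),(203,138),(190,316),(272,295)],.056)))
print('plain',loc(P([(207,105),(284,88),(285,256),(362,236)],.056)))
for n,l in dict(hf=(60,0)).items(): pass
print('weight',loc(P([(423,480)],.05)),'sd',loc(P([(65,435),(20,192)],.01)))
for q in [(-125,0),(125,0),(-85,31),(-85,-31)]: print(q,T+R@(np.array(q)/1000))
d=np.load('pics/scene0.npy')
E
```

```text
89.79762193312109 [ 0.56202841 -0.07891747] 
 [[-0.4 -0.4]
 [-1.  -1.8]
 [ 0.4  0.2]
 [ 4.3  0.9]
 [-1.9 -1.3]
 [ 1.3  1.4]
 [-2.7  1.1]]
holed [[ 67.4  57.2]
 [ 67.4   6.4]
 [-53.6  57. ]
 [-53.7   8.6]]
plain [[ 91.7  -4.8]
 [ 91.1 -54.5]
 [-30.2  -8.2]
 [-29.8 -55.6]]
weight [[-185.   -25.9]] sd [[-78.3 136.6]
 [ 96.4 112.6]]
(-125, 0) [ 0.56158689 -0.20391669]
(125, 0) [0.56246993 0.04608175]
(-85, 31) [ 0.53072837 -0.16380744]
(-85, -31) [ 0.59272798 -0.16402644]
```

{"api": "apply_moves", "payload": {
  "increments": [
    [[-0.278,-0.315,0.01,0,0,36,-1],[-0.278,-0.315,0.01,0,0,36,-1],[-0.278,-0.315,0.01,0,0,36,-1],[-0.278,-0.315,0.01,0,0,36,-1],[-0.278,-0.315,0.01,0,0,36,-1],[-0.278,-0.315,0.01,0,0,36,-1],[-0.278,-0.315,0.01,0,0,36,-1],[-0.556,-0.63,0.03,0,0,73.3,-1],[-0.556,-0.63,0.03,0,0,73.3,-1],[-0.556,-0.63,0.03,0,0,73.3,-1],[-0.556,-0.63,0.03,0,0,73.3,-1],[-0.556,-0.63,0.03,0,0,73.3,-1],[-0.556,-0.63,0.03,0,0,73.3,-1],[-0.556,-0.63,0.03,0,0,73.3,-1],[-0.556,-0.63,0.03,0,0,73.3,-1],[-0.556,-0.63,0.03,0,0,73.3,-1],[-0.556,-0.63,0.03,0,0,73.3,-1],[-0.556,-0.63,0.03,0,0,73.3,-1]]
  ]
}}

```text
time_s: 2.35
position: [0.5305, -0.1637, 0.2016]
ee_rot: [[-0.002, 1.0, -0.001], [1.0, 0.002, -0.002], [-0.002, -0.001, -1.0]]
force: [-0.9, -0.4, -0.3]
grip_width: -0.001
```

```bash
python3 - <<'E'
from h import *
s=sense(); print(s['ee_rot'],s['position'],s['grip_width'],s['force'])
save('wrist','w1')
E
```

```text
[[-2.24183989e-03  9.99997170e-01 -7.95815777e-04]
 [ 9.99995893e-01  2.24041480e-03 -1.78712871e-03]
 [-1.78534070e-03 -7.99818966e-04 -9.99998086e-01]] [ 0.53054657 -0.1637476   0.20157517] -0.0005584952624519276 [-0.9200276  -0.41095227 -0.32123007]
```

View pics/w1.png

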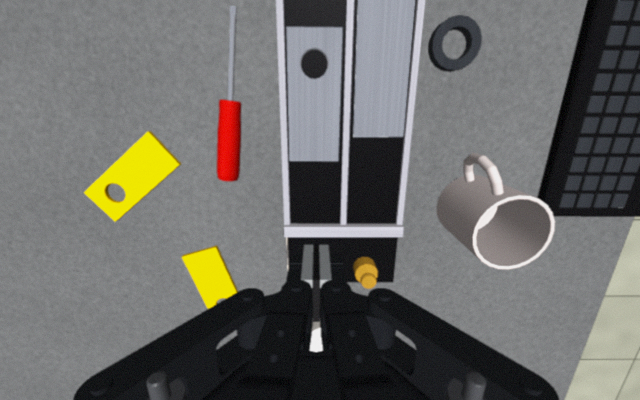

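The wrist view shows the holed plate rear at v≈162 (u 288–339) and its front at v≈27. The plain plate rear is at v≈137 (u 353–403), and the stop bar's lane edge is at v≈226.

```bash
python3 - <<'E'
from h import *
s=sense()
print('bar',atz('wrist',[(285,226),(403,226)],.062,s))
print('midrib',atz('wrist',[(343.5,222),(350,5)],.055,s))
print('holed',atz('wrist',[(288,162),(339,162),(286,27),(341,27)],.056,s))
print('plain',atz('wrist',[(353,137),(403,137)],.056,s))
E
```

```text
bar [[ 0.49779513 -0.20286815  0.062     ]
 [ 0.62492376 -0.20275553  0.062     ]]
midrib [[ 0.56139299 -0.20102148  0.055     ]
 [ 0.56070131  0.00338622  0.055     ]]
holed [[ 0.50251333 -0.13461415  0.056     ]
 [ 0.55461082 -0.13456904  0.056     ]
 [ 0.5043098  -0.01378302  0.056     ]
 [ 0.55322826 -0.01375205  0.056     ]]
plain [[ 0.56786836 -0.10955855  0.056     ]
 [ 0.61759752 -0.10948686  0.056     ]]
```

{"api": "apply_moves", "payload": {
  "increments": [
    [[-0.002,0,0.05,0,0,0,-1],[-0.002,0,0.1,0,0,0,-1],[-0.002,0,0.125,0,0,0,-1],[-0.002,0,0.138,0,0,0,-1],[-0.002,0,0.144,0,0,0,-1],[-0.002,0,0.147,0,0,0,-1],[-0.002,0,0.148,0,0,0,-1],[-0.002,0,0.1485,0,0,0,-1],[-0.002,0,0.1485,0,0,0,-1]]
  ]
}}

```text
time_s: 3.52
position: [0.5309, -0.1664, 0.0536]
ee_rot: [[-0.002, 1.0, 0.0], [1.0, 0.002, -0.002], [-0.002, 0.0, -1.0]]
force: [-0.2, 0.4, -0.1]
grip_width: 0.002
```

{"api": "apply_moves", "payload": {
  "increments": [
    [[0.004,0,0.001,0,0,0,-1],[0.01,0,0.001,0,0,0,-1],[0.015,0,0.001,0,0,0,-1],[0.018,0,0.001,0,0,0,-1],[0.021,0,0.001,0,0,0,-1],[0.024,0,0.001,0,0,0,-1],[0.028,0,0.001,0,0,0,-1],[0.032,0,0.001,0,0,0,-1],[0.037,0,0.001,0,0,0,-1],[0.042,0,0.001,0,0,0,-1],[0.047,0,0.001,0,0,0,-1],[0.052,0,0.001,0,0,0,-1],[0.057,0,0.001,0,0,0,-1],[0.062,0,0.001,0,0,0,-1],[0.067,0,0.001,0,0,0,-1],[0.07,0,0.001,0,0,0,-1],[0.07,0,0.001,0,0,0,-1]]
  ]
}}

```text
time_s: 5.65
position: [0.5307, -0.0959, 0.0524]
ee_rot: [[-0.002, 1.0, 0.0], [1.0, 0.002, -0.001], [-0.001, 0.0, -1.0]]
force: [-0.1, -0.1, -0.0]
grip_width: -0.0
```

```bash
python3 - <<'E'
from h import *
s=sense(); print(s['position'],s['force'],s['time_s'])
save('wrist','w2')
save('side','s2',(290,150,430,300),4)
E
```

```text
[ 0.53072854 -0.09585132  0.05240658] [-0.12432512 -0.0550238  -0.01941356] 5.65
```

View pics/w2.png

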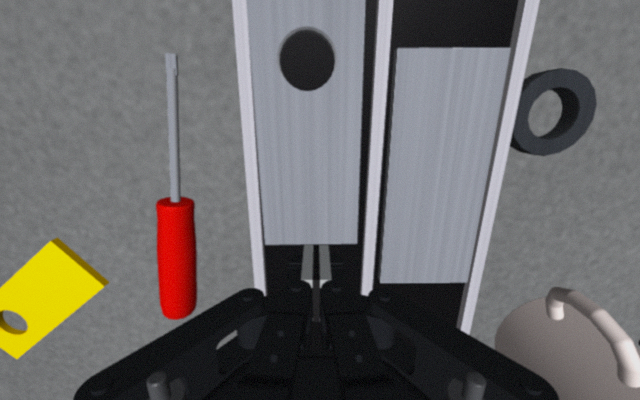

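The plate is moving straight with the fingers. Its rear edge is at v≈243, touching the tips, with the hole centre at (307,59) and the plain plate front at v≈48.

```bash
python3 - <<'E'
from h import *
s=sense()
print('rear',atz('wrist',[(265,244),(357,244)],.056,s),'hole',atz('wrist',[(307,59)],.056,s),'plain f/r',atz('wrist',[(450,48),(424,283)],.056,s))
E
```

```text
rear [[ 0.50337719 -0.0844323   0.056     ]
 [ 0.55312733 -0.08437817  0.056     ]] hole [[0.52687281 0.00590519 0.056     ]] plain f/r [[ 0.58941222  0.01039581  0.056     ]
 [ 0.59239134 -0.10889953  0.056     ]]
```

{"api": "apply_moves", "payload": {
  "increments": [
    [[0.004,0,0,0,0,0,-1],[0.009,0,0,0,0,0,-1],[0.014,0,0,0,0,0,-1],[0.019,0,0,0,0,0,-1],[0.024,0,0,0,0,0,-1],[0.029,0,0,0,0,0,-1],[0.034,0,0,0,0,0,-1],[0.039,0,0,0,0,0,-1],[0.043,0,0,0,0,0,-1],[0.046,0,0,0,0,0,-1],[0.049,0,0,0,0,0,-1],[0.051,0,0,0,0,0,-1],[0.051,0,0,0,0,0,-1],[0.045,0,0,0,0,0,-1],[0.03,0,-0.02,0,0,0,-1],[0.02,0,-0.07,0,0,0,-1],[0.02,0,-0.1,0,0,0,-1],[0.02,0,-0.1,0,0,0,-1]]
  ]
}}

```text
time_s: 8.0
position: [0.5329, -0.0768, 0.1552]
ee_rot: [[-0.002, 1.0, 0.006], [1.0, 0.002, -0.002], [-0.002, 0.006, -1.0]]
force: [0.2, -0.6, -0.2]
grip_width: -0.004
```

```bash
python3 - <<'E'
from h import *
s=sense(); print(s['position'],s['force'],s['time_s'])
save('wrist','w3')
E
```

```text
[ 0.5329197  -0.07677548  0.15524011] [ 0.18629676 -0.59003854 -0.24555864] 8.0
```

View pics/w3.png

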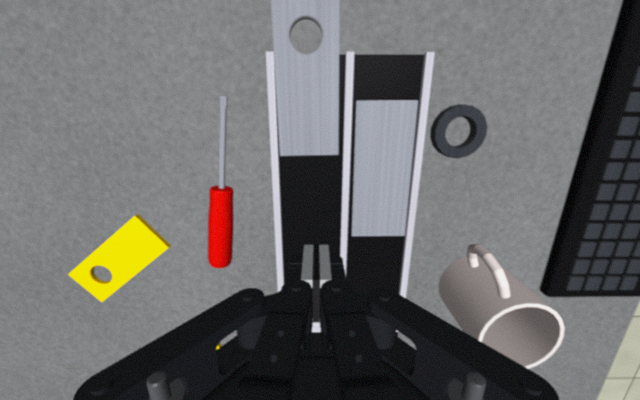

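The open-end edge is at v≈54. The holed plate's rear is at v≈155 and its hole, now past the edge, is at (306,35).

```bash
python3 - <<'E'
from h import *
s=sense()
print('rear',atz('wrist',[(281,156),(338,156)],.056,s),'hole',atz('wrist',[(306,35)],.056,s),'end',atz('wrist',[(355,54),(425,54)],.05,s),'plain f',atz('wrist',[(387,100)],.056,s))
E
```

```text
rear [[ 0.50254352 -0.03311774  0.056     ]
 [ 0.55065221 -0.0331102   0.056     ]] hole [[0.52455092 0.0570553  0.056     ]] end [[0.56240555 0.04534499 0.05      ]
 [0.61702082 0.04548079 0.05      ]] plain f [[0.58855647 0.01145529 0.056     ]]
```

{"api": "apply_moves", "payload": {
  "increments": [
    [[0.04,0.02,0,0,0,0,-1],[0.08,0.045,0,0,0,0,-1],[0.11,0.059,0,0,0,0,-1],[0.11,0.059,0,0,0,0,-1],[0.11,0.059,0.04,0,0,0,-1],[0.11,0.059,0.075,0,0,0,-1],[0.11,0.059,0.092,0,0,0,-1],[0.11,0.059,0.098,0,0,0,-1],[0.11,0.059,0.101,0,0,0,-1],[0.11,0.059,0.102,0,0,0,-1],[0.11,0.059,0.102,0,0,0,-1]]
  ]
}}

```text
time_s: 9.43
position: [0.5912, 0.0337, 0.0522]
ee_rot: [[-0.002, 1.0, 0.004], [1.0, 0.002, -0.002], [-0.002, 0.004, -1.0]]
force: [0.1, 0.1, -0.2]
grip_width: -0.0
```

{"api": "apply_moves", "payload": {
  "increments": [
    [[-0.005,0,0,0,0,0,-1],[-0.009,0,0,0,0,0,-1],[-0.012,0,0,0,0,0,-1],[-0.015,0,0,0,0,0,-1],[-0.019,0,0,0,0,0,-1],[-0.024,0,0,0,0,0,-1],[-0.03,0,0,0,0,0,-1],[-0.036,0,0,0,0,0,-1],[-0.042,0,0,0,0,0,-1],[-0.048,0,0,0,0,0,-1],[-0.054,0,0,0,0,0,-1],[-0.06,0,0,0,0,0,-1],[-0.066,0,0,0,0,0,-1],[-0.072,0,0,0,0,0,-1],[-0.078,0,0,0,0,0,-1],[-0.084,0,0,0,0,0,-1],[-0.09,0,0,0,0,0,-1],[-0.094,0,0,0,0,0,-1],[-0.098,0,0,0,0,0,-1],[-0.099,0,0,0,0,0,-1]]
  ]
}}

```text
time_s: 11.92
position: [0.5914, -0.0656, 0.0524]
ee_rot: [[-0.002, 1.0, 0.004], [1.0, 0.002, -0.002], [-0.002, 0.004, -1.0]]
force: [1.4, 4.5, 1.0]
grip_width: 0.0
```

{"api": "apply_moves", "payload": {
  "increments": [
    [[-0.001,0,0,0,0,0,-1],[-0.002,0,0,0,0,0,-1],[-0.003,0,0,0,0,0,-1],[-0.004,0,0,0,0,0,-1]]
  ]
}}

```text
time_s: 12.42
position: [0.5914, -0.0696, 0.0524]
ee_rot: [[-0.002, 1.0, 0.004], [1.0, 0.002, -0.002], [-0.002, 0.004, -1.0]]
force: [0.1, 2.0, 1.4]
grip_width: -0.001
```

{"api": "apply_moves", "payload": {
  "increments": [
    [[-0.001,0,0,0,0,0,-1],[-0.0015,0,0,0,0,0,-1]]
  ]
}}

```text
time_s: 12.68
position: [0.5914, -0.0711, 0.0524]
ee_rot: [[-0.002, 1.0, 0.004], [1.0, 0.002, -0.002], [-0.002, 0.004, -1.0]]
force: [-0.7, 3.1, 1.1]
grip_width: -0.005
```

{"api": "apply_moves", "payload": {
  "increments": [
    [[-0.0005,0,0,0,0,0,-1],[-0.001,0,0,0,0,0,-1]]
  ]
}}

```text
time_s: 12.92
position: [0.5914, -0.0722, 0.0523]
ee_rot: [[-0.002, 1.0, 0.004], [1.0, 0.002, -0.002], [-0.002, 0.004, -1.0]]
force: [-0.3, 2.9, 1.6]
grip_width: 0.003
```

{"api": "apply_moves", "payload": {
  "increments": [
    [[-0.0005,0,0,0,0,0,-1],[-0.001,0,0,0,0,0,-1]]
  ]
}}

```text
time_s: 13.18
position: [0.5914, -0.0732, 0.0523]
ee_rot: [[-0.002, 1.0, 0.004], [1.0, 0.002, -0.002], [-0.002, 0.004, -1.0]]
force: [-0.5, 2.5, 2.7]
grip_width: 0.0
```

Still only sliding friction; I'll keep creeping until the stop pushes back.

{"api": "apply_moves", "payload": {
  "increments": [
    [[-0.0005,0,0,0,0,0,-1],[-0.001,0,0,0,0,0,-1]]
  ]
}}

```text
time_s: 13.42
position: [0.5914, -0.0734, 0.0524]
ee_rot: [[-0.002, 1.0, 0.004], [1.0, 0.002, 0.0], [0.0, 0.004, -1.0]]
force: [-0.4, 6.2, 1.5]
grip_width: 0.001
```

{"api": "apply_moves", "payload": {
  "increments": [
    [[-0.0005,0,0,0,0,0,-1],[-0.001,0,0,0,0,0,-1]]
  ]
}}

```text
time_s: 13.68
position: [0.5914, -0.0734, 0.0524]
ee_rot: [[-0.003, 1.0, 0.004], [1.0, 0.003, 0.003], [0.003, 0.004, -1.0]]
force: [0.2, 6.8, 2.8]
grip_width: -0.001
```

```bash
python3 - <<'E'
from h import *
save('side','s4',(290,180,430,330),4)
E
```

```text
(no output)
```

View pics/s4.png

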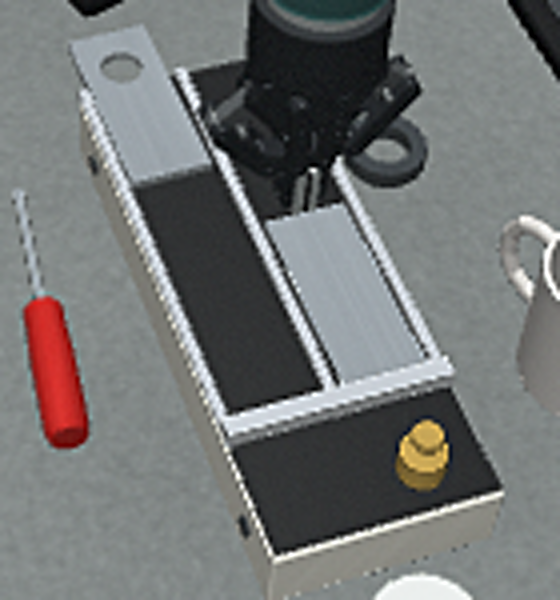

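The tips have stopped moving, the force has risen, and the picture shows the plain plate against the stop bar with no gap. I'll back off and lift.

{"api": "apply_moves", "payload": {
  "increments": [
    [[0.006,0,0,0,0,0,-1],[0.014,0,-0.001,0,0,0,-1],[0.018,0,-0.02,0,0,0,-1],[0.018,0,-0.07,0,0,0,-1],[0.018,0,-0.12,0,0,0,-1],[0.018,0,-0.15,0,0,0,-1],[0.018,0,-0.15,0,0,0,-1],[0.018,0,-0.15,0,0,0,-1]]
  ]
}}

```text
time_s: 14.72
position: [0.5902, -0.0558, 0.2023]
ee_rot: [[-0.003, 1.0, 0.004], [1.0, 0.003, 0.002], [0.002, 0.004, -1.0]]
force: [0.1, 0.8, 0.3]
grip_width: -0.004
```

```bash
python3 - <<'E'
from h import *
s=sense(); print(s['position'],s['force'],s['time_s'])
save('side','s5',(290,180,430,330),4)
E
```

```text
[ 0.59021811 -0.05579307  0.20226465] [0.05282552 0.77809456 0.34106857] 14.725
```

View pics/s5.png

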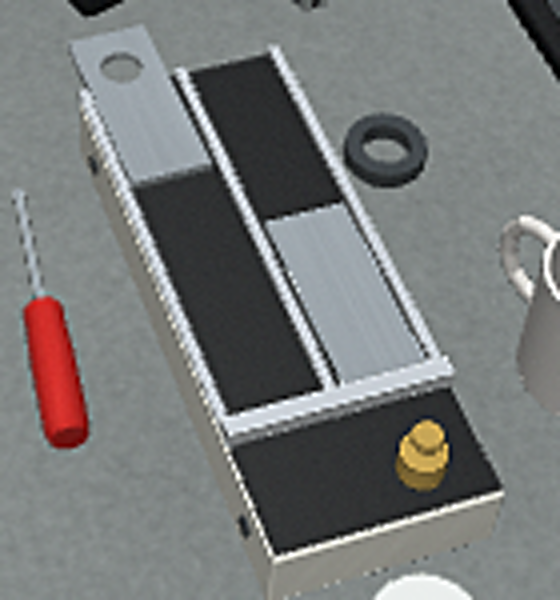

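The view is clear of the arm: holed plate front edge from (70,43) to (143,25), plain plate front from (267,222) to (343,204), and nothing else has moved. I'll do a number check and then hand in.

```bash
python3 - <<'E'
from h import *
P=lambda l,z:atz('side',[(290+(u+.5)/4-.5,180+(v+.5)/4-.5) for u,v in l],z)[:,:2]
print('holed front rack x',(P([(70,43),(143,25)],.056)[:,1]+.079)*1000)
print('plain front rack x',(P([(267,222),(343,204)],.056)[:,1]+.079)*1000)
sign_off()
E
```

```text
holed front rack x [166.33022274 167.77452747]
plain front rack x [-4.00390751 -4.72969083]
the job is handed in; nothing more can be done
```

Both plates are in place, and I handed the job in at about 15 s of the 48 s allowed. No verdict is reported.

- **Holed plate:** pushed along its lane with the shut fingertips. The last side picture puts its front at rack x ≈ 166–168 mm, so about 41–43 mm sticks out (28–52 mm allowed). The wrist camera, taken earlier in the job, gave about 40–41.5 mm.
- **Plain plate:** pushed back until the stop bar pushed back; the fingertips stopped moving and the force rose to about 7 N. Its front reads x ≈ -4 to -5 mm, so its rear is at about -124 to -125 mm. The limit is below -120 mm, and the picture shows no gap at the bar.

In the last picture both plates lie flat in their lanes. The weight, screwdriver, ring gauge and the visible part of the mug have not moved. The mouse and jar were mostly outside that crop, and the arm did not come near either. The arm is clear of everything, 0.2 m above the desk. No check failed, and the two cameras agreed to within about 2 mm.

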